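# Reset the guided-implant practice bench: every piece of the kit on its own holder

### The arm

A 6-joint arm with a two-finger parallel gripper is mounted at the origin on the work surface. World frame = base frame: x ahead of the robot, y to its left, z up, the work surface at z = 0. Lengths are in m, angles in rad, forces in N, time in s.
With the tool pointing down it reaches from about 0.35 to 0.775 m from the base axis. Payload 5.5 kg.
Tool frame: the origin (TCP) lies between the finger pads; the fingertips stand 11 mm ahead of it and the grasp point (between the pads) lies 8 mm behind it (tips_ahead is the distance from the TCP to the fingertips, in m); z points along the fingers, y is the line along which they close (so a half turn about z gives the same grasp; the last joint's range is limited). The gripper opens to 85 mm and grips with 20 to 120 N. Pads are 22 mm wide; open, the fingers measure 114 mm over their backs; the gripper's body (76 mm by 85 mm) begins 54 mm behind the grasp point. The pads swing forward as they close: fully open they stand 13 mm farther back than shut.
Start: joints at [1.139, 0.313, 0.046, 1.304, 0, 1.431], TCP at [0.165, 0.551, 0.242] pointing down, gripper open.
Joint ranges: [-2.76, 2.76], [-0.86, 1.69], [-1.03, 1.26], [-2.2, 2.34], [-1.47, 1.5], [-3.14, 3.14]. Speed limits (rad/s): [2.57, 2.57, 3.14, 3.14, 3.14, 3.14].

### API

Orientations are given as a unit quaternion [w, x, y, z].
In Python, from workcell import * gives the robot as it stands. The module is installed in compiled form; this text tells all that it offers.
- The arm moves only by the tool jog_arm, never from a script. Its argument "moves" is a list of rows, each an object with "fingers": the closure, from 0 (fully open) to 1 (shut); "slide": the shift along the tool's x, y, z in mm, a list of three; "angular": the turn, a rotation vector about the tool's x, y, z in degrees, a list of three. A call has 1 to 10 rows; each row is the pose to reach, as a shift and turn from the pose commanded when the call began, along the tool's axes at that moment; what a row does not reach only later rows make up. A row lasts 1/12 s, in which the tool goes at most 41.7 mm and 7.16 degrees, less where a joint would pass 70% of its speed; a pose out of reach is approached as far as the arm can. A call with a gripper value outside its range is refused whole. The fingers move at their own pace and stop on an object; "squeeze" is the grip in N (left out, the last holds). Time passes only in rows, so rows that repeat a pose let the fingers close. It gives the time, the measured TCP pose, the force, the opening and the grip force at its end, in the units of the state.
- get_state(): the state, without advancing time (a new reading comes with each control period).
- read_camera(name): name is "scene" or "top" or "wrist"; returns a dict with "color" (420x560x3 uint8, red, green, blue), "fovy" (degrees; the focal length in pixels is half the picture's height over the tangent of half this angle, whatever the lens; pixels are square), "cx", "cy" (the principal point, pixels), "world_from_camera" (4x4, takes a point from camera to world coordinates); the wrist camera has in their place "tool_from_camera" (4x4, takes a point from camera to tool coordinates, whose origin is the TCP and whose axes are the flange's). Camera axes: x right, y down, z forward; pixel columns grow to the right and rows downward; lengths in m; the calibration is good to about 2 mm. The wrist camera is an equidistant fisheye: a pixel r from the principal point sees the ray r / f radians off the axis. A picture is of the moment at which its call begins: read the wrist's pose just before it. There is no depth.
- hand_in(): hands the job in; it is judged then, once.
Trained networks look in a picture, given as the dict that the camera call returned (one of the last four; its "shot" number tells which), for a name from the list of things; names that differ only in an ending like _2 or _b are one class to them, and where a whole thing is asked for, a point or a joint stands for the part that bears it (a point fixed in the world has none). Each returns a list of dicts, best first, with "p" (0 to 1); they miss things now and then, are a little off and sometimes report something else, mostly with a low value. They report only what shows in the picture. A call takes as long as a camera call.
- look_for(target, picture): "point" ([column, row] in pixels, amid what is visible of it).
- tip_of(target, picture): "point" ([column, row] in pixels: a listed point, or the origin of a listed thing).
The state is a dict: "clock": time; "joint_pos": joint angles; "qvel": joint speeds; "tau": joint torques, N m; "tcp_pos": TCP position; "orientation": TCP orientation; "wrist_force": force on the tool from outside, world axes, zero at the start; "ft_torque": the same for the moment, N m; "finger_gap": finger opening in m; "grip_force": force on a finger pad.
Only numpy, scipy, OpenCV 4.12 (cv2) and the standard library are available. Lean on these libraries where they do the work, as an engineer would, in place of code of your own. Each camera call takes 0.05 s, during which the arm holds its last target. There are 200 camera calls.

### The job

Get the guided-implant practice bench ready for the next trainee by putting the four loose pieces of the kit on their own holders: the lower jaw model on the plate with the navy horseshoe outline, the upper jaw model on the plate with the green filled outline, the speckled tracker drum down over the post of its round stand, and the handpiece lying in both saddles of the cradle. Each jaw must cover its outline with its front teeth at the curved end, and every piece must be lowered gently onto its seat, not dropped, and left released and at rest.

Things in the scene. Friction and masses are not known exactly. Their poses are not given: they have to be found in the camera images.
- lower_jaw_center (a point): Lower jaw model: horseshoe, open in the middle and at the back, navy base 14 mm high, pink gum and ivory teeth; 60 (x) x 56 (y) x 26 mm high, legs 16 mm wide; 65-125 g, loose on the bench, teeth up. This point: its centre, 13 mm above its underside; x points from front teeth to open back, z up. Its flat sides run from 2 mm before the centre to the back: hold it across its 56 mm width, low on the base.
- lower_jaw_front (a point): The middle of the curved front end of the lower jaw model, 30 mm from its centre along its own -x, 13 mm above its underside.
- upper_jaw_center (a point): Upper jaw model: D-shaped, filled pink palate inside the ivory teeth, solid bright green base 14 mm high; 60 (x) x 56 (y) x 26 mm high; 75-135 g, loose on the bench, teeth up. This point: its centre, 13 mm above its underside; x points from front teeth to straight back, z up. Its flat sides run from 2 mm before the centre to the back: hold it across its 56 mm width, low on the base.
- upper_jaw_front (a point): The middle of the curved front end of the upper jaw model, 30 mm from its centre along its own -x, 13 mm above its underside.
- tracker_center (a point): Optical tracker: white drum with black speckles, 36 mm across and 48 mm high, standing upright and loose on the bench, 45-80 g. It is hollow and open below (bore 28 mm across and 43 mm deep), closed on top. This point is its centre, half-way up.
- handpiece_center (a point): Dental handpiece, 80-150 g, lying loose on the bench: straight eight-sided steel sleeve with black grip rings and a green ring, 84 mm long, 20 mm across flats, then a thinner neck bent sideways and a small head. This point: centre of the sleeve, 10 mm above the bench; x points along the sleeve to the head, which ends 84 mm away (other end 45 mm). Hold it across the sleeve here.
- lower_plate: Lower jaw holder, fixed: aluminium plate with a white top, 84 (x) x 80 (y) mm, top face 8 mm above the bench, with a navy horseshoe outline the size of the model in its middle. Origin: centre of the underside; the curved end of the outline is at -x, its open end at +x. The seated model's centre lies 21 mm above the origin.
- upper_plate: Upper jaw holder, fixed: aluminium plate with a white top, 84 (x) x 80 (y) mm, top face 8 mm above the bench, with a filled bright green D-shaped outline in its middle. Origin: centre of the underside; the curved end of the outline is at -x, its straight end at +x. The seated model's centre lies 21 mm above the origin.
- tracker_stand: Tracker holder, fixed: dark round steel base 70 mm across, 8 mm high, with a bright upright post in its middle, 12 mm thick, its tapered tip 44 mm above the bench. Origin: centre of the underside. The tracker stands on the base with the post inside it, its centre then 32 mm above the origin.
- cradle: Handpiece holder, fixed: grey base 76 (x) x 66 (y) x 6 mm high with two upright saddles 10 mm thick, 30 mm either side of the middle along x (50 mm free between them for fingers). Saddle floors are 22 mm above the bench, 26 mm wide; cheeks flare at 45 deg up to 34 mm. Origin: centre of the underside. The sleeve lies along x on both floors, head to either end, its centre 32 mm above the origin.

How it is judged:
At the end, for the whole second after the job is handed in: Jaws level on their own plates, centres within 12 mm, yaw within 0.22 rad, front teeth at the curved end; tracker upright on its stand base over the post, within 12 mm; handpiece on both saddle floors, sleeve middle within 15 mm of the cradle's, along it within 0.2 rad; all at rest (horizontal distance between lower_jaw_center and lower_plate below 0.012 m and angle between the x axis of lower_jaw_center and the x axis of lower_plate, either way round below 0.22 rad and x of lower_jaw_front in the frame of lower_plate below -0.012 m and z of lower_jaw_center in the frame of lower_plate between 0.017 and 0.025 m and angle between each of lower_jaw_center, upper_jaw_center's own z axis and vertical below 0.1 rad and horizontal distance between upper_jaw_center and upper_plate below 0.012 m and angle between the x axis of upper_jaw_center and the x axis of upper_plate, either way round below 0.22 rad and x of upper_jaw_front in the frame of upper_plate below -0.012 m and z of upper_jaw_center in the frame of upper_plate between 0.017 and 0.025 m and horizontal distance between tracker_center and tracker_stand below 0.012 m and z of tracker_center in the frame of tracker_stand between 0.028 and 0.036 m and angle between tracker_center's own z axis and vertical below 0.12 rad and horizontal distance between handpiece_center and cradle below 0.015 m and angle between the x axis of handpiece_center and the x axis of cradle, either way round below 0.2 rad and z of handpiece_center in the frame of cradle between 0.028 and 0.037 m and linear speed of each of lower_jaw, upper_jaw, tracker, handpiece below 0.02 m/s); the robot touches nothing.
It fails at once if the lower jaw is dropped or slammed into its holder (moving faster than 0.6 m/s within 50 mm above its seat) (horizontal distance between lower_jaw_center and lower_plate below 0.03 m and z of lower_jaw_center in the frame of lower_plate below 0.071 m and linear speed of lower_jaw above 0.6 m/s).
It fails at once if the upper jaw is dropped or slammed into its holder (moving faster than 0.6 m/s within 50 mm above its seat) (horizontal distance between upper_jaw_center and upper_plate below 0.03 m and z of upper_jaw_center in the frame of upper_plate below 0.071 m and linear speed of upper_jaw above 0.6 m/s).
It fails at once if the tracker is dropped or slammed into its holder (moving faster than 0.6 m/s within 50 mm above its seat) (horizontal distance between tracker_center and tracker_stand below 0.03 m and z of tracker_center in the frame of tracker_stand below 0.082 m and linear speed of tracker above 0.6 m/s).
It fails at once if the handpiece is dropped or slammed into its holder (moving faster than 0.6 m/s within 50 mm above its seat) (horizontal distance between handpiece_center and cradle below 0.03 m and z of handpiece_center in the frame of cradle below 0.082 m and linear speed of handpiece above 0.6 m/s).
It also fails if it takes over 122 s, if anything falls off the work surface, if the arm or the gripper's body presses on something with over 40 N, if the wrist force passes 120 N, or if a joint passes its speed limit or range.

## Working session

There is one attempt and no reset: what is moved stays moved. The work goes in short steps, Python scripts to look and compute and a tool call to move; the robot and the scene stay as the last step left them, time stands still between calls to the robot, and variables do not carry over. Pictures are saved under pics/ and viewed, at most 14 in all, crops included, and the job is handed in when it is done.

Besides the shell and the picture viewer there is one more tool, called after "Request:" by a JSON object that holds its "op" and its "data", one argument or row to a line. jog_arm: Moves the arm, as the interface text tells. Its arguments: {"type":"object","properties":{"moves":{"type":"array","items":{"type":"object","properties":{"fingers":{"type":"number"},"slide":{"type":"array","items":{"type":"number"}},"angular":{"type":"array","items":{"type":"number"}}}}},"squeeze":{"type":"number"}},"required":["moves"]}

```bash
mkdir -p pics; cat > h.py <<'E'
from workcell import *
import numpy as np, cv2
from scipy.spatial.transform import Rotation as R
def save(p,n): cv2.imwrite('pics/'+n+'.png',p['color'][:,:,::-1])
def ray(pic,uv,st=None):
    h=pic['color'].shape[0]; f=h/2/np.tan(np.radians(pic['fovy'])/2)
    d=np.array([uv[0]-pic['cx'],uv[1]-pic['cy']])
    if 'world_from_camera' in pic:
        v=np.array([d[0]/f,d[1]/f,1]); T=np.array(pic['world_from_camera'])
    else:
        r=np.linalg.norm(d); a=r/f; v=np.r_[d/max(r,1e-9)*np.sin(a),np.cos(a)]
        W=np.eye(4); W[:3,:3]=R.from_quat(st['orientation'],scalar_first=True).as_matrix(); W[:3,3]=st['tcp_pos']
        T=W@np.array(pic['tool_from_camera'])
    return T[:3,3],T[:3,:3]@v
def at_z(pic,uv,z,st=None):
    o,v=ray(pic,uv,st); return (o+v*(z-o[2])/v[2])[:2]
PTS=dict(lower_jaw_center=.013,lower_jaw_front=.013,upper_jaw_center=.013,upper_jaw_front=.013,tracker_center=.024,handpiece_center=.010,lower_plate=0,upper_plate=0,tracker_stand=0,cradle=0)
def scan(pic,st=None,names=PTS):
    for n in names:
        for d in tip_of(n,pic)[:2]:
            print(n,np.round(d['point']),round(d['p'],2),np.round(at_z(pic,d['point'],PTS[n],st),4))
E
python3 - <<'E'
from h import *
st=get_state(); print(st['tcp_pos'],st['orientation'],st['clock'])
for c in ('top','scene','wrist'):
    st=get_state(); p=read_camera(c); save(p,c+'0'); print(c,p['fovy'],p['cx'],p['cy']); scan(p,st)
    if c!='wrist': print(np.round(p['world_from_camera'],3).tolist())
    else: print(np.round(p['tool_from_camera'],3).tolist())
print(get_state()['clock'])
E
```

```text
[0.1651917  0.55024834 0.24140396] [-2.58793552e-04  1.45377532e-01  9.89375831e-01 -8.77948367e-04] 0.0
top 53.033518022063525 276.4489137779805 212.26642863936644
lower_jaw_center [399. 179.] 0.81 [ 0.5968 -0.2925]
lower_jaw_front [397. 189.] 0.85 [ 0.5702 -0.2868]
upper_jaw_center [238. 175.] 0.71 [0.6137 0.1079]
tracker_center [326. 236.] 0.66 [ 0.4577 -0.1083]
handpiece_center [155. 249.] 0.63 [0.4319 0.3161]
handpiece_center [402. 241.] 0.4 [ 0.4417 -0.294 ]
lower_plate [401. 241.] 0.85 [ 0.4428 -0.2948]
upper_plate [249. 239.] 0.92 [0.4537 0.0824]
tracker_stand [320. 173.] 0.8 [ 0.6161 -0.0977]
cradle [158. 183.] 0.76 [0.5981 0.3129]
cradle [243. 187.] 0.34 [0.5841 0.0969]
[[-0.014, -0.997, 0.082, 0.433], [-1.0, 0.016, 0.021, -0.01], [-0.022, -0.081, -0.996, 1.051], [0.0, 0.0, 0.0, 1.0]]
scene 54.13629056592159 272.3878079731352 210.5026971636452
lower_jaw_center [148. 220.] 0.8 [ 0.6062 -0.2967]
lower_jaw_front [157. 215.] 0.75 [ 0.5805 -0.2879]
lower_jaw_front [152. 220.] 0.57 [ 0.6042 -0.2883]
upper_jaw_center [306. 256.] 0.58 [0.6158 0.0999]
upper_jaw_front [312. 248.] 0.75 [0.5857 0.1068]
upper_jaw_front [149. 219.] 0.4 [ 0.6009 -0.2973]
tracker_center [249. 195.] 0.83 [ 0.4317 -0.1014]
handpiece_center [411. 231.] 0.69 [0.4383 0.3151]
lower_plate [178. 195.] 0.91 [ 0.455  -0.2993]
upper_plate [313. 218.] 0.94 [0.4451 0.0776]
tracker_stand [218. 242.] 0.67 [ 0.6158 -0.1078]
tracker_stand [311. 217.] 0.21 [0.4419 0.0714]
cradle [402. 278.] 0.75 [0.6075 0.3042]
[[-0.302, 0.506, -0.808, 1.311], [0.953, 0.178, -0.245, 0.232], [0.02, -0.844, -0.536, 0.574], [0.0, 0.0, 0.0, 1.0]]
wrist 65.70646984690485 278.51706708022175 203.2456332353674
[[0.0, -0.953, -0.302, 0.078], [1.0, 0.0, -0.0, 0.0], [0.0, -0.302, 0.953, -0.132], [0.0, 0.0, 0.0, 1.0]]
1.65
```

View pics/top0.png

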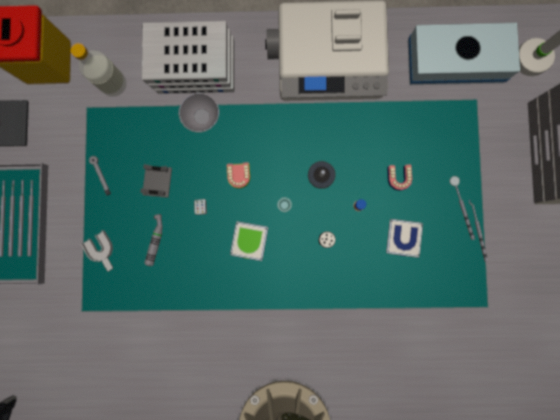

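View pics/scene0.png

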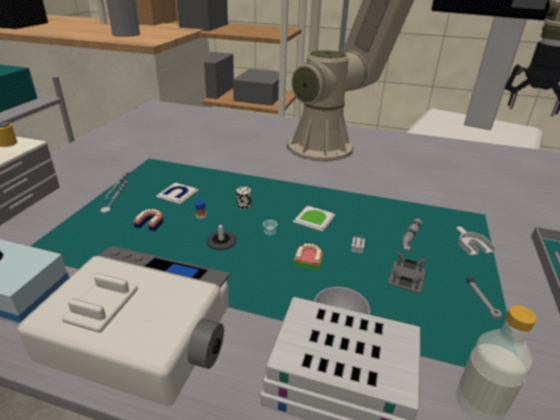

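The top view shows every piece and its holder, and the scene view agrees within about 15 mm. In the top view:
- **Handpiece:** (155,240), cradle (157,181).
- **Upper jaw:** (238,175), green plate (249,240).
- **Tracker:** (327,239), stand (321,174).
- **Lower jaw:** (400,177), navy plate (404,238).

I'll move near the handpiece and cradle first.

```bash
cat >> h.py <<'E'
def to(x,y,z,phi):
    "slide/turn to reach TCP (x,y,z), tool pointing down, tool y at world angle phi deg"
    st=get_state(); Rt=R.from_quat(st['orientation'],scalar_first=True)
    d=Rt.inv().apply(np.array([x,y,z])-st['tcp_pos'])*1000
    c,s=np.cos(np.radians(phi)),np.sin(np.radians(phi))
    G=R.from_matrix(np.array([[-s,c,0],[c,s,0],[0,0,-1]]).T)
    print('slide',np.round(d,1),'angular',np.round((Rt.inv()*G).as_rotvec(degrees=True),1),'t',round(st['clock'],2))
E
python3 -c "
from h import *
to(.47,.31,.24,90)"
```

```text
slide [-360.9 -142.9    2.3] angular [  0.    0.  -16.7] t 1.65
```

Request:
{"op": "jog_arm", "data": {
  "moves": [
    {"slide": [-361, -143, 2], "angular": [0, 0, -16.7], "fingers": 0},
    {"slide": [-361, -143, 2], "angular": [0, 0, -16.7]},
    {"slide": [-361, -143, 2], "angular": [0, 0, -16.7]},
    {"slide": [-361, -143, 2], "angular": [0, 0, -16.7]},
    {"slide": [-361, -143, 2], "angular": [0, 0, -16.7]},
    {"slide": [-361, -143, 2], "angular": [0, 0, -16.7]},
    {"slide": [-361, -143, 2], "angular": [0, 0, -16.7]},
    {"slide": [-361, -143, 2], "angular": [0, 0, -16.7]},
    {"slide": [-361, -143, 2], "angular": [0, 0, -16.7]},
    {"slide": [-361, -143, 2], "angular": [0, 0, -16.7]}
  ]
}}

```text
schema error: expected keys fingers, slide, angular
```

Request:
{"op": "jog_arm", "data": {
  "moves": [
    {"slide": [0, 0, 0]},
    {"slide": [0, 0, 0]}
  ]
}}

```text
schema error: expected keys fingers, slide, angular
```

```bash
python3 -c "
from h import *
st=get_state(); print(st['tcp_pos'],st['orientation'],st['clock'])
p=read_camera('wrist'); save(p,'w1'); scan(p,st,['handpiece_center','cradle','upper_jaw_center','upper_plate'])
to(.47,.31,.24,90)"
```

```text
[0.1654356  0.55073145 0.24233573] [1.16500541e-05 1.45378162e-01 9.89376160e-01 5.99252230e-05] 1.65
slide [-360.9 -142.9    2.3] angular [  0.    0.  -16.7] t 1.9
```

View pics/w1.png

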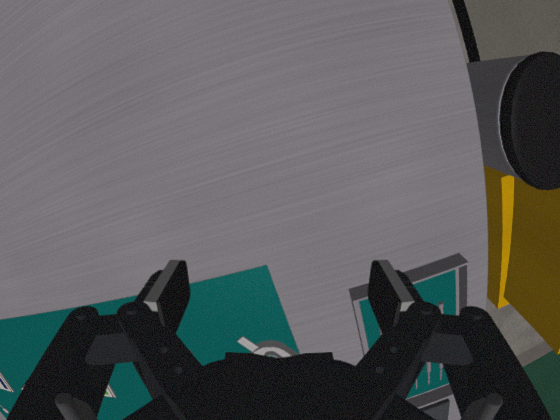

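The rows need all three keys, so the arm hasn't moved. The wrist view shows the region from the fingers (rows 260+) towards the tool's +x, which is up in the image. I'll stand beyond the cradle so both things show.

```bash
python3 -c "
from h import *
to(.63,.31,.26,90)"
```

```text
slide [-514.2  -96.9  -17.7] angular [  0.    0.  -16.7] t 1.9
```

Request:
{"op": "jog_arm", "data": {
  "moves": [
    {"fingers": 0, "slide": [-514, -97, -18], "angular": [0, 0, -16.7]},
    {"fingers": 0, "slide": [-514, -97, -18], "angular": [0, 0, -16.7]},
    {"fingers": 0, "slide": [-514, -97, -18], "angular": [0, 0, -16.7]},
    {"fingers": 0, "slide": [-514, -97, -18], "angular": [0, 0, -16.7]},
    {"fingers": 0, "slide": [-514, -97, -18], "angular": [0, 0, -16.7]},
    {"fingers": 0, "slide": [-514, -97, -18], "angular": [0, 0, -16.7]},
    {"fingers": 0, "slide": [-514, -97, -18], "angular": [0, 0, -16.7]},
    {"fingers": 0, "slide": [-514, -97, -18], "angular": [0, 0, -16.7]},
    {"fingers": 0, "slide": [-514, -97, -18], "angular": [0, 0, -16.7]},
    {"fingers": 0, "slide": [-514, -97, -18], "angular": [0, 0, -16.7]}
  ]
}}

```text
clock: 2.73
tcp_pos: [0.5311, 0.3608, 0.2566]
orientation: [0.0, 0.0, 1.0, 0.0]
wrist_force: [0.1, 1.1, 0.4]
finger_gap: 0.0855
grip_force: 0.0
```

```bash
python3 -c "
from h import *
to(.63,.31,.26,90)"
```

```text
slide [-99.  -50.8  -3.4] angular [ 0.  0. -0.] t 2.73
```

Request:
{"op": "jog_arm", "data": {
  "moves": [
    {"fingers": 0, "slide": [-90, -46, -3], "angular": [0, 0, 0]},
    {"fingers": 0, "slide": [-90, -46, -3], "angular": [0, 0, 0]},
    {"fingers": 0, "slide": [-90, -46, -3], "angular": [0, 0, 0]},
    {"fingers": 0, "slide": [-90, -46, -3], "angular": [0, 0, 0]},
    {"fingers": 0, "slide": [-90, -46, -3], "angular": [0, 0, 0]},
    {"fingers": 0, "slide": [-90, -46, -3], "angular": [0, 0, 0]}
  ]
}}

```text
clock: 3.23
tcp_pos: [0.6187, 0.3164, 0.2592]
orientation: [-0.001, 0.0, 1.0, 0.0]
wrist_force: [-1.3, -0.5, -0.4]
finger_gap: 0.0852
grip_force: 0.0
```

```bash
python3 -c "
from h import *
st=get_state(); print(st['tcp_pos'],st['orientation'],st['clock'])
p=read_camera('wrist'); save(p,'w2'); scan(p,st,['handpiece_center','cradle','upper_jaw_center','upper_jaw_front','upper_plate'])
"
```

```text
[0.61867388 0.31635354 0.25915564] [-5.21161058e-04  2.72473181e-05  9.99999863e-01  4.98453422e-05] 3.2333
handpiece_center [279.  12.] 0.6 [0.4312 0.3174]
cradle [275. 156.] 0.63 [0.604  0.3122]
upper_jaw_center [117. 166.] 0.81 [0.6097 0.1096]
upper_jaw_front [112. 144.] 0.89 [0.5817 0.1056]
upper_plate [104.  46.] 0.95 [0.4502 0.0915]
```

View pics/w2.png

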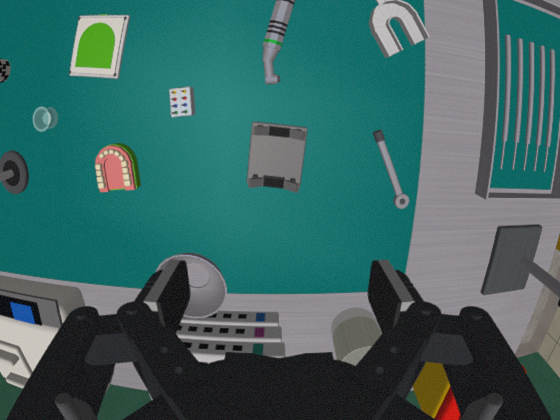

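The wrist view shows the cradle at (275,157), with its saddles at the image top (276,131) and bottom (272,184). The handpiece is at (279,12) with its head at (270,78), the upper jaw at (116,168) with its teeth up-image, and the green plate at (98,46) with its curved end up-image. Next I'll hover over the handpiece and look from near.

```bash
python3 -c "
from h import *
to(.435,.317,.14,82)"
```

```text
slide [183.6   0.2 119.9] angular [0.  0.  8.1] t 3.53
```

Request:
{"op": "jog_arm", "data": {
  "moves": [
    {"fingers": 0, "slide": [184, 0, 120], "angular": [0, 0, 16]},
    {"fingers": 0, "slide": [184, 0, 120], "angular": [0, 0, 16]},
    {"fingers": 0, "slide": [184, 0, 120], "angular": [0, 0, 16]},
    {"fingers": 0, "slide": [184, 0, 120], "angular": [0, 0, 16]},
    {"fingers": 0, "slide": [184, 0, 120], "angular": [0, 0, 16]},
    {"fingers": 0, "slide": [184, 0, 120], "angular": [0, 0, 16]},
    {"fingers": 0, "slide": [184, 0, 120], "angular": [0, 0, 16]},
    {"fingers": 0, "slide": [184, 0, 120], "angular": [0, 0, 16]}
  ]
}}

```text
clock: 4.2
tcp_pos: [0.4348, 0.3166, 0.1399]
orientation: [0.0, 0.139, 0.99, 0.0]
wrist_force: [0.8, 0.1, -0.0]
finger_gap: 0.0857
grip_force: 0.0
```

```bash
python3 -c "
from h import *
st=get_state(); print(st['tcp_pos'],st['orientation'],st['clock'])
p=read_camera('wrist'); save(p,'w3'); scan(p,st,['handpiece_center','cradle'])
"
```

```text
[0.43481396 0.3165898  0.1398988 ] [4.08870725e-04 1.38578933e-01 9.90351280e-01 2.32690659e-04] 4.2
handpiece_center [282. 195.] 0.74 [0.4338 0.3208]
cradle [320. 342.] 0.91 [0.6083 0.3144]
```

View pics/w3.png

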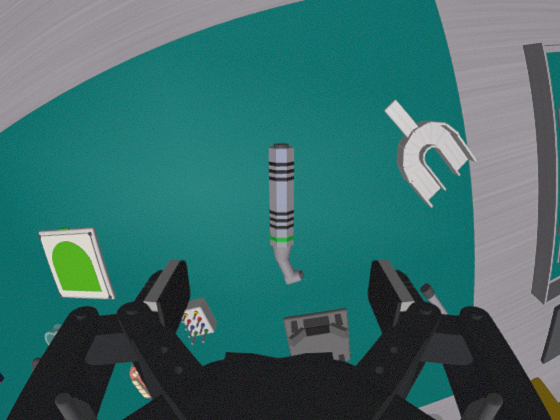

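The sleeve lies vertically in the image, from (282,147) to (282,237), so the gripper is aligned. The network's centre (282,195) fits. The cradle is at about (320,340).

```bash
python3 -c "
from h import *
to(.4338,.3204,.014,74)
st=get_state();
# column of sleeve axis in tool coords"
```

```text
slide [  5.1   1.9 126.9] angular [ 0.2  0.2 -0. ] t 4.35
```

Request:
{"op": "jog_arm", "data": {
  "moves": [
    {"fingers": 0, "slide": [3, 3, 40], "angular": [0, 0, 0]},
    {"fingers": 0, "slide": [3, 3, 80], "angular": [0, 0, 0]},
    {"fingers": 0, "slide": [3, 3, 105], "angular": [0, 0, 0]},
    {"fingers": 0, "slide": [3, 3, 117], "angular": [0, 0, 0]},
    {"fingers": 0, "slide": [3, 3, 123], "angular": [0, 0, 0]},
    {"fingers": 0, "slide": [3, 3, 126], "angular": [0, 0, 0]},
    {"fingers": 0, "slide": [3, 3, 126], "angular": [0, 0, 0]}
  ]
}}

```text
clock: 4.93
tcp_pos: [0.4347, 0.3202, 0.0138]
orientation: [0.001, 0.14, 0.99, 0.0]
wrist_force: [0.4, -0.2, 0.3]
finger_gap: 0.0851
grip_force: 0.0
```

Request:
{"op": "jog_arm", "data": {
  "moves": [
    {"fingers": 1, "slide": [0, 0, 0], "angular": [0, 0, 0]},
    {"fingers": 1, "slide": [0, 0, 0], "angular": [0, 0, 0]},
    {"fingers": 1, "slide": [0, 0, 0], "angular": [0, 0, 0]},
    {"fingers": 1, "slide": [0, 0, 0], "angular": [0, 0, 0]},
    {"fingers": 1, "slide": [0, 0, 0], "angular": [0, 0, 0]},
    {"fingers": 1, "slide": [0, 0, 0], "angular": [0, 0, 0]},
    {"fingers": 1, "slide": [0, 0, 0], "angular": [0, 0, 0]},
    {"fingers": 1, "slide": [0, 0, 0], "angular": [0, 0, 0]},
    {"fingers": 1, "slide": [0, 0, 0], "angular": [0, 0, 0]},
    {"fingers": 1, "slide": [0, 0, 0], "angular": [0, 0, 0]}
  ],
  "squeeze": 40
}}

```text
clock: 5.77
tcp_pos: [0.4336, 0.3201, 0.014]
orientation: [0.0, 0.139, 0.99, 0.0]
wrist_force: [-1.1, -0.4, 6.0]
finger_gap: 0.0187
grip_force: 39.8
```

Request:
{"op": "jog_arm", "data": {
  "moves": [
    {"fingers": 1, "slide": [0, 0, -10], "angular": [0, 0, 0]},
    {"fingers": 1, "slide": [0, 0, -40], "angular": [0, 0, 0]},
    {"fingers": 1, "slide": [0, 0, -80], "angular": [0, 0, 0]},
    {"fingers": 1, "slide": [0, 0, -110], "angular": [0, 0, 0]},
    {"fingers": 1, "slide": [0, 0, -110], "angular": [0, 0, 0]},
    {"fingers": 1, "slide": [0, 0, -110], "angular": [0, 0, 0]}
  ]
}}

```text
clock: 6.27
tcp_pos: [0.4347, 0.3206, 0.1258]
orientation: [0.002, 0.139, 0.99, 0.001]
wrist_force: [0.1, -0.8, -2.7]
finger_gap: 0.0189
grip_force: 39.4
```

```bash
python3 -c "
from h import *
st=get_state(); p=read_camera('wrist'); save(p,'w4'); scan(p,st,['cradle'])
print(st['finger_gap'])
s2=dict(tcp_pos=[.6187,.3164,.2592],orientation=[0,0,1,0])
a,b=[at_z(p,u,.024,s2) for u in ((276,131),(272,184))]
print(a,b,(a+b)/2,np.degrees(np.arctan2(*(b-a)[::-1])))
c=[at_z(p,u,.034,s2) for u in ((250,123),(307,125),(300,190),(247,186))]
print(np.round(c,4),np.mean(c,0))
to(.604,.3124,.125,85.5)
"
```

```text
cradle [316. 349.] 0.58 [0.6059 0.3141]
0.01887955899088429
[0.57195714 0.31400232] [0.63357058 0.3092613 ] [0.60276386 0.31163181] -4.400113400695433
[[0.5621 0.2857]
 [0.5643 0.3479]
 [0.6381 0.3413]
 [0.6333 0.281 ]] [0.59943132 0.31399241]
slide [-166.7   40.5   -2.4] angular [ -0.   -0.1 -11.5] t 6.37
```

View pics/w4.png

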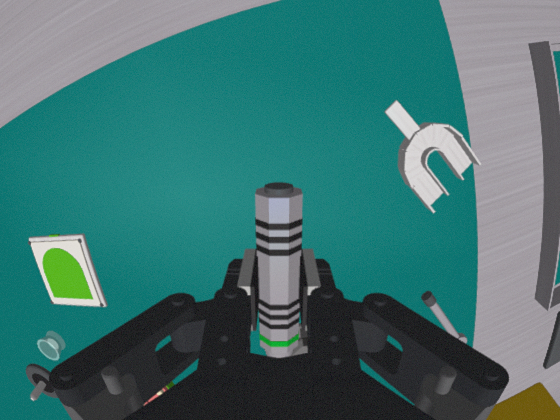

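The handpiece is held square between the pads, tail end at (279,187). The cradle comes out at (.604,.312) with its axis at −4.4°. I'll carry it over.

Request:
{"op": "jog_arm", "data": {
  "moves": [
    {"fingers": 1, "slide": [-167, 40, 0], "angular": [0, 0, -11.5]},
    {"fingers": 1, "slide": [-167, 40, 0], "angular": [0, 0, -11.5]},
    {"fingers": 1, "slide": [-167, 40, 0], "angular": [0, 0, -11.5]},
    {"fingers": 1, "slide": [-167, 40, 0], "angular": [0, 0, -11.5]},
    {"fingers": 1, "slide": [-167, 40, 0], "angular": [0, 0, -11.5]},
    {"fingers": 1, "slide": [-167, 40, 0], "angular": [0, 0, -11.5]},
    {"fingers": 1, "slide": [-167, 40, 0], "angular": [0, 0, -11.5]},
    {"fingers": 1, "slide": [-167, 40, 0], "angular": [0, 0, -11.5]}
  ]
}}

```text
clock: 7.03
tcp_pos: [0.6026, 0.312, 0.1219]
orientation: [-0.002, 0.039, 0.999, -0.001]
wrist_force: [-0.5, -0.1, -1.4]
finger_gap: 0.0193
grip_force: 39.4
```

```bash
python3 -c "
from h import *
to(.604,.3124,.037,85.5)
st=get_state(); print(st['tcp_pos']);p=read_camera('wrist'); save(p,'w5'); scan(p,st,['cradle'])
p=read_camera('scene'); save(p,'s5')
"
```

```text
slide [-1.7  0.6 84.9] angular [-0.1 -0.2  0. ] t 7.03
[0.60261872 0.31199647 0.12194669]
```

View pics/w5.png

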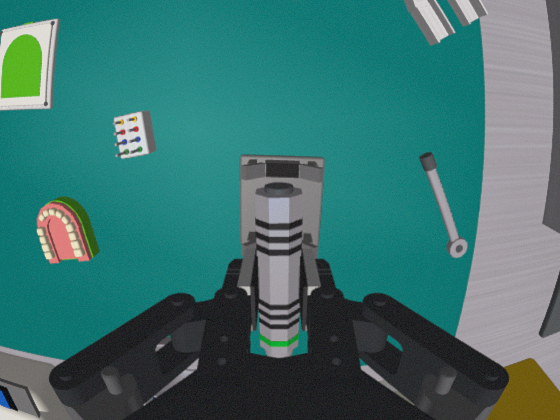

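The near saddle is centred at about (282,165) and the sleeve at (279,190), so they are aligned within about 2 mm. I'll descend with a 1.5 mm correction.

Request:
{"op": "jog_arm", "data": {
  "moves": [
    {"fingers": 1, "slide": [-2, 1.5, 30], "angular": [0, 0, 0]},
    {"fingers": 1, "slide": [-2, 1.5, 50], "angular": [0, 0, 0]},
    {"fingers": 1, "slide": [-2, 1.5, 65], "angular": [0, 0, 0]},
    {"fingers": 1, "slide": [-2, 1.5, 75], "angular": [0, 0, 0]},
    {"fingers": 1, "slide": [-2, 1.5, 80], "angular": [0, 0, 0]},
    {"fingers": 1, "slide": [-2, 1.5, 82], "angular": [0, 0, 0]},
    {"fingers": 1, "slide": [-2, 1.5, 84], "angular": [0, 0, 0]},
    {"fingers": 1, "slide": [-2, 1.5, 85], "angular": [0, 0, 0]},
    {"fingers": 1, "slide": [-2, 1.5, 85], "angular": [0, 0, 0]}
  ]
}}

```text
clock: 7.93
tcp_pos: [0.6075, 0.3138, 0.0393]
orientation: [0.001, 0.039, 0.999, 0.0]
wrist_force: [0.7, 0.7, -0.4]
finger_gap: 0.0187
grip_force: 39.4
```

Request:
{"op": "jog_arm", "data": {
  "moves": [
    {"fingers": 1, "slide": [0, 0, 1], "angular": [0, 0, 0]},
    {"fingers": 1, "slide": [0, 0, 2], "angular": [0, 0, 0]},
    {"fingers": 1, "slide": [0, 0, 2], "angular": [0, 0, 0]}
  ]
}}

```text
clock: 8.18
tcp_pos: [0.6071, 0.3135, 0.0366]
orientation: [0.0, 0.039, 0.999, 0.0]
wrist_force: [0.3, 0.5, -1.2]
finger_gap: 0.0189
grip_force: 39.4
```

Request:
{"op": "jog_arm", "data": {
  "moves": [
    {"fingers": 1, "slide": [0, 0, 0.5], "angular": [0, 0, 0]},
    {"fingers": 1, "slide": [0, 0, 1], "angular": [0, 0, 0]},
    {"fingers": 1, "slide": [0, 0, 1], "angular": [0, 0, 0]}
  ]
}}

```text
clock: 8.43
tcp_pos: [0.6071, 0.3136, 0.0361]
orientation: [0.0, 0.039, 0.999, 0.0]
wrist_force: [-1.9, -0.5, 3.3]
finger_gap: 0.0187
grip_force: 39.9
```

Request:
{"op": "jog_arm", "data": {
  "moves": [
    {"fingers": 0.55, "slide": [0, 0, 0], "angular": [0, 0, 0]},
    {"fingers": 0.55, "slide": [0, 0, 0], "angular": [0, 0, 0]},
    {"fingers": 0.55, "slide": [0, 0, 0], "angular": [0, 0, 0]},
    {"fingers": 0.55, "slide": [0, 0, 0], "angular": [0, 0, 0]},
    {"fingers": 0.55, "slide": [0, 0, -10], "angular": [0, 0, 0]},
    {"fingers": 0.55, "slide": [0, 0, -40], "angular": [0, 0, 0]},
    {"fingers": 0.3, "slide": [0, 0, -80], "angular": [0, 0, 0]},
    {"fingers": 0, "slide": [0, 0, -120], "angular": [0, 0, 0]},
    {"fingers": 0, "slide": [0, 0, -120], "angular": [0, 0, 0]},
    {"fingers": 0, "slide": [0, 0, -120], "angular": [0, 0, 0]}
  ]
}}

```text
clock: 9.27
tcp_pos: [0.6093, 0.3145, 0.1602]
orientation: [0.004, 0.039, 0.999, 0.002]
wrist_force: [-0.2, 0.0, -1.5]
finger_gap: 0.084
grip_force: 0.0
```

```bash
python3 -c "
from h import *
st=get_state(); p=read_camera('wrist'); save(p,'w6'); scan(p,st,['cradle'])
print(at_z(p,tip_of('handpiece_center',p)[0]['point'],.032,st))
scan(p,st,['upper_jaw_center','upper_jaw_front','upper_plate'])
to(.61,.108,.15,86)
"
```

```text
cradle [277. 182.] 0.77 [0.6045 0.3142]
[0.60740676 0.31419263]
upper_jaw_center [ 79. 209.] 0.76 [0.6104 0.1083]
upper_jaw_front [ 71. 182.] 0.87 [0.5811 0.1058]
upper_plate [48. 64.] 0.88 [0.4533 0.0867]
slide [ -20.2 -204.2    3.8] angular [-0.1 -0.2 -0.5] t 9.57
```

View pics/w6.png

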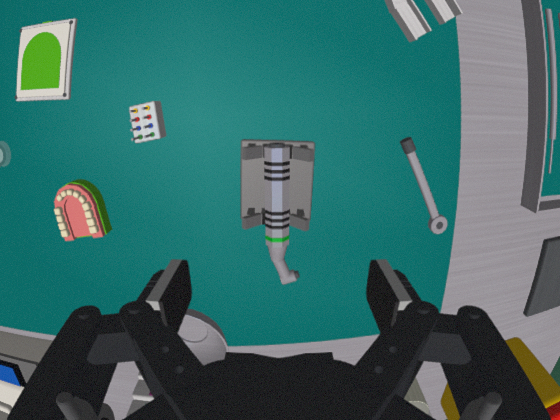

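The handpiece lies in both saddles: sleeve rows 143–237 on column 277, saddles at rows 150 and 213. Next is the upper jaw.

Request:
{"op": "jog_arm", "data": {
  "moves": [
    {"fingers": 0, "slide": [-20, -204, 5], "angular": [0, 0, -9.5]},
    {"fingers": 0, "slide": [-20, -204, 5], "angular": [0, 0, -9.5]},
    {"fingers": 0, "slide": [-20, -204, 5], "angular": [0, 0, -9.5]},
    {"fingers": 0, "slide": [-20, -204, 5], "angular": [0, 0, -9.5]},
    {"fingers": 0, "slide": [-20, -204, 5], "angular": [0, 0, -9.5]},
    {"fingers": 0, "slide": [-20, -204, 5], "angular": [0, 0, -9.5]},
    {"fingers": 0, "slide": [-20, -204, 5], "angular": [0, 0, -9.5]},
    {"fingers": 0, "slide": [-20, -204, 5], "angular": [0, 0, -9.5]}
  ]
}}

```text
clock: 10.23
tcp_pos: [0.6105, 0.1086, 0.1497]
orientation: [-0.001, -0.043, 0.999, 0.0]
wrist_force: [0.8, 0.9, -0.3]
finger_gap: 0.0857
grip_force: 0.0
```

```bash
python3 -c "
from h import *
st=get_state(); print(st['tcp_pos'],st['orientation'])
p=read_camera('wrist'); save(p,'w7'); scan(p,st,['upper_jaw_center','upper_jaw_front','upper_plate','tracker_center','tracker_stand'])
"
```

```text
[0.61051382 0.10858704 0.14967504] [-6.75283282e-04 -4.30515770e-02  9.99072573e-01  3.16508085e-04]
upper_jaw_center [274. 195.] 0.78 [0.6109 0.1054]
upper_jaw_front [276. 162.] 0.65 [0.5818 0.1051]
upper_plate [269.   8.] 0.82 [0.4484 0.0872]
tracker_center [58. 12.] 0.68 [ 0.4477 -0.109 ]
tracker_stand [ 74. 180.] 0.84 [ 0.6153 -0.1011]
tracker_stand [492. 215.] 0.68 [0.6151 0.3412]
```

View pics/w7.png

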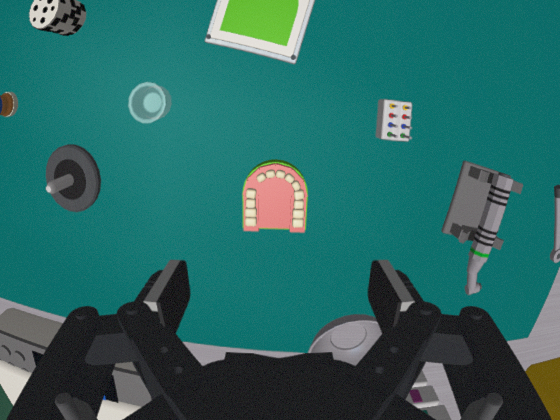

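The upper jaw stands upright in the image, centre (275,196), front (276,160), back edge at row 232, so yaw is aligned. I'll grip 10 mm behind its centre, on the flat sides.

Request:
{"op": "jog_arm", "data": {
  "moves": [
    {"fingers": 0, "slide": [-10, -3, 40], "angular": [0, 0, 0]},
    {"fingers": 0, "slide": [-10, -3, 80], "angular": [0, 0, 0]},
    {"fingers": 0, "slide": [-10, -3, 110], "angular": [0, 0, 0]},
    {"fingers": 0, "slide": [-10, -3, 125], "angular": [0, 0, 0]},
    {"fingers": 0, "slide": [-10, -3, 132], "angular": [0, 0, 0]},
    {"fingers": 0, "slide": [-10, -3, 136], "angular": [0, 0, 0]},
    {"fingers": 0, "slide": [-10, -3, 136], "angular": [0, 0, 0]}
  ]
}}

```text
clock: 11.12
tcp_pos: [0.6212, 0.1069, 0.0143]
orientation: [-0.0, -0.044, 0.999, 0.0]
wrist_force: [-0.2, 0.5, 0.8]
finger_gap: 0.0854
grip_force: 0.0
```

Request:
{"op": "jog_arm", "data": {
  "moves": [
    {"fingers": 1, "slide": [0, 0, 0], "angular": [0, 0, 0]},
    {"fingers": 1, "slide": [0, 0, 0], "angular": [0, 0, 0]},
    {"fingers": 1, "slide": [0, 0, 0], "angular": [0, 0, 0]},
    {"fingers": 1, "slide": [0, 0, 0], "angular": [0, 0, 0]},
    {"fingers": 1, "slide": [0, 0, 0], "angular": [0, 0, 0]},
    {"fingers": 1, "slide": [0, 0, 0], "angular": [0, 0, 0]}
  ],
  "squeeze": 40
}}

```text
clock: 11.62
tcp_pos: [0.6225, 0.1066, 0.0165]
orientation: [0.002, -0.043, 0.999, 0.0]
wrist_force: [-0.6, 0.5, 6.2]
finger_gap: 0.055
grip_force: 42.3
```

Request:
{"op": "jog_arm", "data": {
  "moves": [
    {"fingers": 1, "slide": [0, 0, -10], "angular": [0, 0, 0]},
    {"fingers": 1, "slide": [0, 0, -30], "angular": [0, 0, 0]},
    {"fingers": 1, "slide": [0, 0, -70], "angular": [0, 0, 0]},
    {"fingers": 1, "slide": [20, 0, -110], "angular": [0, 0, 0]},
    {"fingers": 1, "slide": [60, 0, -110], "angular": [0, 0, 0]},
    {"fingers": 1, "slide": [95, -20, -110], "angular": [0, 0, 0]},
    {"fingers": 1, "slide": [95, -20, -110], "angular": [0, 0, 0]},
    {"fingers": 1, "slide": [95, -20, -110], "angular": [0, 0, 0]}
  ]
}}

```text
clock: 12.28
tcp_pos: [0.5252, 0.0777, 0.1249]
orientation: [-0.001, -0.043, 0.999, 0.0]
wrist_force: [1.0, 0.4, -0.8]
finger_gap: 0.0544
grip_force: 42.6
```

```bash
cat >> h.py <<'E'
def color_quad(p,st,lo,hi,z,box):
    "min-area rect, centroid and axis (world) of the largest HSV blob inside box, points cast to height z"
    hsv=cv2.cvtColor(p['color'],cv2.COLOR_RGB2HSV); m=cv2.inRange(hsv,np.array(lo),np.array(hi))
    k=np.zeros_like(m); x0,y0,x1,y1=box; k[y0:y1,x0:x1]=255; m&=k
    c=max(cv2.findContours(m,cv2.RETR_EXTERNAL,cv2.CHAIN_APPROX_NONE)[0],key=cv2.contourArea)[:,0]
    w=np.array([at_z(p,u,z,st) for u in c]).astype(np.float32)*1000
    r=cv2.minAreaRect(w); print('rect centre',np.round(r[0],1),'size',np.round(r[1],1),'ang',round(r[2],1),'px',c.min(0),c.max(0))
E
python3 -c "
from h import *
st=get_state(); print(st['tcp_pos'],st['orientation'])
p=read_camera('wrist'); save(p,'w8'); scan(p,st,['upper_plate'])
color_quad(p,st,(40,120,80),(75,255,255),.008,(0,0,560,215))
color_quad(p,st,(0,0,170),(180,60,255),.008,(0,0,560,180))
"
```

```text
[0.52524744 0.07768145 0.1248604 ] [-9.58257478e-04 -4.28698554e-02  9.99080205e-01  2.00996567e-05]
upper_plate [300. 106.] 0.62 [0.4484 0.0887]
rect centre [448.5  82.1] size [57.4 60.2] ang 79.0 px [246  67] [330 153]
rect centre [448.8  81.8] size [78. 82.] ang 79.1 px [229  43] [355 170]
```

View pics/w8.png

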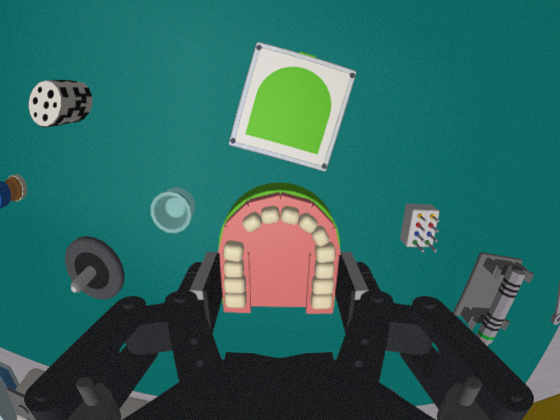

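The plate lies at px (229–355, 43–170). The green and white blobs both measure 60×57 and 82×78 mm, matching the given sizes, with centre (.4486,.082) and axis −11°. The jaw is held straight.

```bash
python3 -c "
from h import *
to(.4584,.0801,.06,79)"
```

```text
slide [70.3  8.  65.2] angular [ 0.   0.1 16. ] t 12.38
```

Request:
{"op": "jog_arm", "data": {
  "moves": [
    {"fingers": 1, "slide": [35, 4, 0], "angular": [0, 0, 7]},
    {"fingers": 1, "slide": [70, 8, 10], "angular": [0, 0, 14]},
    {"fingers": 1, "slide": [70, 8, 40], "angular": [0, 0, 16]},
    {"fingers": 1, "slide": [70, 8, 62], "angular": [0, 0, 16]},
    {"fingers": 1, "slide": [70, 8, 65], "angular": [0, 0, 16]},
    {"fingers": 1, "slide": [70, 8, 65], "angular": [0, 0, 16]}
  ]
}}

```text
clock: 12.88
tcp_pos: [0.4579, 0.0804, 0.0586]
orientation: [-0.001, 0.096, 0.995, -0.0]
wrist_force: [-0.2, -0.2, -0.7]
finger_gap: 0.0544
grip_force: 42.8
```

```bash
python3 -c "
from h import *
[to(.4584,.0801,.024,79) for i in range(4)]
p=read_camera('wrist'); save(p,'w9')"
```

```text
slide [-0.6 -0.2 34.6] angular [-0.  -0.1  0. ] t 12.88
slide [-0.6 -0.2 34.6] angular [-0.  -0.1  0. ] t 12.88
slide [-0.6 -0.2 34.6] angular [-0.  -0.1  0. ] t 12.88
slide [-0.6 -0.2 34.6] angular [-0.  -0.1  0. ] t 12.88
```

View pics/w9.png

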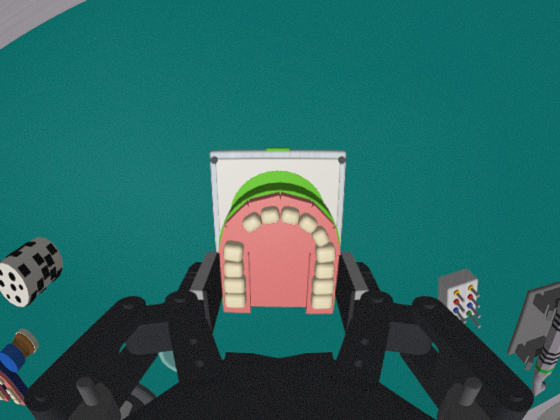

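The jaw is centred and square over the plate (plate cols 211–346, jaw 220–340, green outline still showing ahead as expected from the camera angle). I'll lower it.

Request:
{"op": "jog_arm", "data": {
  "moves": [
    {"fingers": 1, "slide": [0, 0, 12], "angular": [0, 0, 0]},
    {"fingers": 1, "slide": [0, 0, 22], "angular": [0, 0, 0]},
    {"fingers": 1, "slide": [0, 0, 28], "angular": [0, 0, 0]},
    {"fingers": 1, "slide": [0, 0, 31], "angular": [0, 0, 0]},
    {"fingers": 1, "slide": [0, 0, 33], "angular": [0, 0, 0]},
    {"fingers": 1, "slide": [0, 0, 34], "angular": [0, 0, 0]},
    {"fingers": 1, "slide": [0, 0, 34], "angular": [0, 0, 0]}
  ]
}}

```text
clock: 13.52
tcp_pos: [0.4582, 0.0802, 0.0258]
orientation: [0.0, 0.096, 0.995, 0.0]
wrist_force: [0.8, 0.2, -0.6]
finger_gap: 0.0539
grip_force: 42.8
```

Request:
{"op": "jog_arm", "data": {
  "moves": [
    {"fingers": 1, "slide": [0, 0, 0.5], "angular": [0, 0, 0]},
    {"fingers": 1, "slide": [0, 0, 1], "angular": [0, 0, 0]},
    {"fingers": 1, "slide": [0, 0, 1], "angular": [0, 0, 0]}
  ]
}}

```text
clock: 13.77
tcp_pos: [0.4579, 0.0802, 0.0246]
orientation: [0.0, 0.096, 0.995, 0.0]
wrist_force: [-0.2, -0.1, -1.4]
finger_gap: 0.0546
grip_force: 42.8
```

Request:
{"op": "jog_arm", "data": {
  "moves": [
    {"fingers": 1, "slide": [0, 0, 0.5], "angular": [0, 0, 0]},
    {"fingers": 1, "slide": [0, 0, 1], "angular": [0, 0, 0]},
    {"fingers": 1, "slide": [0, 0, 1.5], "angular": [0, 0, 0]},
    {"fingers": 1, "slide": [0, 0, 1.5], "angular": [0, 0, 0]}
  ]
}}

```text
clock: 14.1
tcp_pos: [0.4579, 0.0802, 0.0244]
orientation: [0.0, 0.096, 0.995, 0.0]
wrist_force: [-5.4, -0.5, 15.0]
finger_gap: 0.0544
grip_force: 44.3
```

Request:
{"op": "jog_arm", "data": {
  "moves": [
    {"fingers": 1, "slide": [0, 0, 0.5], "angular": [0, 0, 0]},
    {"fingers": 1, "slide": [0, 0, 1], "angular": [0, 0, 0]},
    {"fingers": 1, "slide": [0, 0, 1], "angular": [0, 0, 0]}
  ]
}}

```text
clock: 14.35
tcp_pos: [0.458, 0.0803, 0.0243]
orientation: [0.001, 0.096, 0.995, 0.0]
wrist_force: [-6.9, -0.6, 24.3]
finger_gap: 0.0545
grip_force: 45.4
```

Request:
{"op": "jog_arm", "data": {
  "moves": [
    {"fingers": 1, "slide": [0, 0, -1.5], "angular": [0, 0, 0]},
    {"fingers": 0, "slide": [0, 0, -1.5], "angular": [0, 0, 0]},
    {"fingers": 0, "slide": [0, 0, -1.5], "angular": [0, 0, 0]},
    {"fingers": 0, "slide": [0, 0, -1.5], "angular": [0, 0, 0]},
    {"fingers": 0, "slide": [0, 0, -1.5], "angular": [0, 0, 0]},
    {"fingers": 0, "slide": [0, 0, -10], "angular": [0, 0, 0]},
    {"fingers": 0, "slide": [0, 0, -40], "angular": [0, 0, 0]},
    {"fingers": 0, "slide": [0, 0, -80], "angular": [0, 0, 0]},
    {"fingers": 0, "slide": [0, 0, -125], "angular": [0, 0, 0]},
    {"fingers": 0, "slide": [0, 0, -125], "angular": [0, 0, 0]}
  ]
}}

```text
clock: 15.18
tcp_pos: [0.4618, 0.0802, 0.1543]
orientation: [0.005, 0.096, 0.995, 0.001]
wrist_force: [1.4, 0.3, 0.5]
finger_gap: 0.0857
grip_force: 0.0
```

```bash
python3 -c "
from h import *
st=get_state(); print(st['tcp_pos']);p=read_camera('wrist'); save(p,'w10')
for n in ('upper_jaw_center','upper_jaw_front'): print(at_z(p,tip_of(n,p)[0]['point'],.021,st))
scan(p,st,['upper_plate','tracker_center'])
to(.447,-.107,.15,90)"
```

```text
[0.46176307 0.08024034 0.15426645]
[0.44955195 0.08365229]
[0.41929598 0.08844877]
tracker_center [ 86. 221.] 0.86 [ 0.4502 -0.1091]
slide [ -26.3 -185.6   -4.3] angular [ -0.   -0.1 -11. ] t 15.43
```

View pics/w10.png

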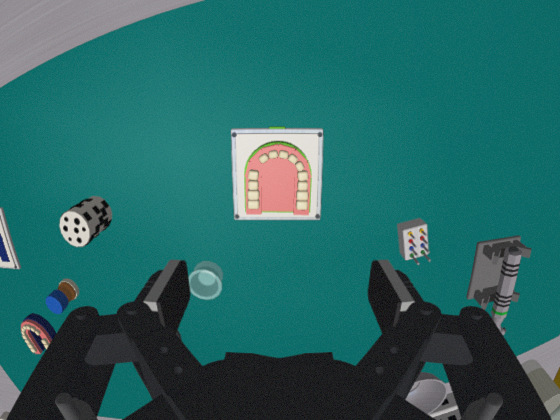

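The upper jaw is square on its plate (jaw cols 243–312, plate 232–323), and the teeth at the curved end fit. Next is the tracker.

Request:
{"op": "jog_arm", "data": {
  "moves": [
    {"fingers": 0, "slide": [-26, -186, 4], "angular": [0, 0, -11]},
    {"fingers": 0, "slide": [-26, -186, 4], "angular": [0, 0, -11]},
    {"fingers": 0, "slide": [-26, -186, 4], "angular": [0, 0, -11]},
    {"fingers": 0, "slide": [-26, -186, 4], "angular": [0, 0, -11]},
    {"fingers": 0, "slide": [-26, -186, 4], "angular": [0, 0, -11]},
    {"fingers": 0, "slide": [-26, -186, 4], "angular": [0, 0, -11]},
    {"fingers": 0, "slide": [-26, -186, 4], "angular": [0, 0, -11]},
    {"fingers": 0, "slide": [-26, -186, 4], "angular": [0, 0, -11]},
    {"fingers": 0, "slide": [-26, -186, 4], "angular": [0, 0, -11]}
  ]
}}

```text
clock: 16.18
tcp_pos: [0.447, -0.1062, 0.1419]
orientation: [-0.001, -0.0, 1.0, 0.001]
wrist_force: [-0.1, 0.5, 0.1]
finger_gap: 0.0856
grip_force: 0.0
```

```bash
python3 -c "
from h import *
st=get_state(); print(st['tcp_pos']);p=read_camera('wrist'); save(p,'w11')
for d in tip_of('tracker_center',p)[:1]+look_for('tracker_center',p)[:1]:
  q=at_z(p,d['point'],.024,st); print(d,q); to(*q,.030,90)
scan(p,st,['tracker_stand','lower_plate','lower_jaw_center','lower_jaw_front'])
hsv=cv2.cvtColor(p['color'],cv2.COLOR_RGB2HSV); m=cv2.inRange(hsv,(0,0,170),(180,50,255)); m[:,:200]=0;m[:,360:]=0;m[260:]=0
ys,xs=np.nonzero(cv2.morphologyEx(m,cv2.MORPH_CLOSE,np.ones((9,9)))); print(xs.min(),xs.max(),ys.min(),ys.max())
"
```

```text
[ 0.4469656  -0.10621632  0.14193748]
{'point': [273.7, 200.5], 'p': 0.76} [ 0.44580228 -0.10935278]
slide [  1.8  -3.2 112.7] angular [ 0.  -0.   0.1] t 16.33
{'point': [273.7, 205.8], 'p': 0.92} [ 0.45027426 -0.10936834]
slide [ -2.7  -3.2 112.7] angular [ 0.  -0.   0.1] t 16.33
tracker_stand [282. 342.] 0.66 [ 0.6146 -0.1009]
lower_plate [ 82. 198.] 0.78 [ 0.4498 -0.3017]
lower_jaw_front [105. 304.] 0.7 [ 0.5671 -0.2936]
251 298 191 236
```

View pics/w11.png

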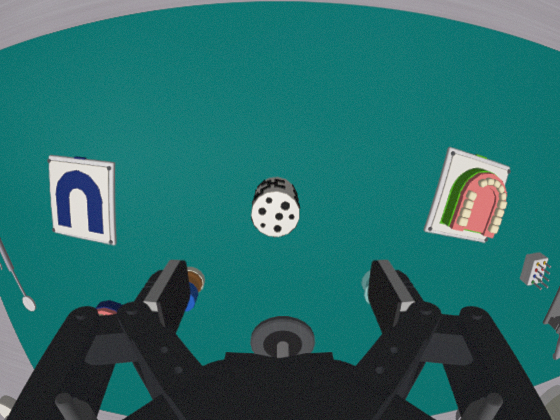

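The drum's top face is centred at (275,213), i.e. about (.448,−.109). Grasping it.

Request:
{"op": "jog_arm", "data": {
  "moves": [
    {"fingers": 0, "slide": [-1, -3, 40], "angular": [0, 0, 0]},
    {"fingers": 0, "slide": [-1, -3, 75], "angular": [0, 0, 0]},
    {"fingers": 0, "slide": [-1, -3, 100], "angular": [0, 0, 0]},
    {"fingers": 0, "slide": [-1, -3, 111], "angular": [0, 0, 0]},
    {"fingers": 0, "slide": [-1, -3, 111], "angular": [0, 0, 0]},
    {"fingers": 0, "slide": [-1, -3, 111], "angular": [0, 0, 0]}
  ]
}}

```text
clock: 17.03
tcp_pos: [0.4483, -0.11, 0.0316]
orientation: [-0.001, 0.0, 1.0, 0.0]
wrist_force: [0.6, -0.3, 0.5]
finger_gap: 0.0854
grip_force: 0.0
```

Request:
{"op": "jog_arm", "data": {
  "moves": [
    {"fingers": 1, "slide": [0, 0, 0], "angular": [0, 0, 0]},
    {"fingers": 1, "slide": [0, 0, 0], "angular": [0, 0, 0]},
    {"fingers": 1, "slide": [0, 0, 0], "angular": [0, 0, 0]},
    {"fingers": 1, "slide": [0, 0, 0], "angular": [0, 0, 0]},
    {"fingers": 1, "slide": [0, 0, 0], "angular": [0, 0, 0]},
    {"fingers": 1, "slide": [0, 0, 0], "angular": [0, 0, 0]},
    {"fingers": 1, "slide": [0, 0, 0], "angular": [0, 0, 0]},
    {"fingers": 1, "slide": [0, 0, 0], "angular": [0, 0, 0]}
  ],
  "squeeze": 40
}}

```text
clock: 17.7
tcp_pos: [0.4495, -0.1106, 0.033]
orientation: [0.001, 0.0, 1.0, -0.0]
wrist_force: [-0.8, 0.2, 4.8]
finger_gap: 0.0351
grip_force: 39.4
```

Request:
{"op": "jog_arm", "data": {
  "moves": [
    {"fingers": 1, "slide": [0, 0, -10], "angular": [0, 0, 0]},
    {"fingers": 1, "slide": [0, 0, -40], "angular": [0, 0, 0]},
    {"fingers": 1, "slide": [0, 0, -80], "angular": [0, 0, 0]},
    {"fingers": 1, "slide": [-30, 0, -100], "angular": [0, 0, 0]},
    {"fingers": 1, "slide": [-70, 0, -100], "angular": [0, 0, 0]},
    {"fingers": 1, "slide": [-110, 0, -100], "angular": [0, 0, 0]},
    {"fingers": 1, "slide": [-110, 0, -100], "angular": [0, 0, 0]}
  ]
}}

```text
clock: 18.28
tcp_pos: [0.5663, -0.1115, 0.1323]
orientation: [0.004, -0.0, 1.0, -0.001]
wrist_force: [0.8, -0.3, -0.5]
finger_gap: 0.0346
grip_force: 40.0
```

```bash
python3 -c "
from h import *
st=get_state(); print(st['tcp_pos']);p=read_camera('wrist'); save(p,'w12')
scan(p,st,['tracker_stand'])
p=read_camera('top');scan(p,None,['tracker_stand'])
"
```

```text
[ 0.5662602  -0.11149948  0.13226359]
tracker_stand [318. 171.] 0.54 [ 0.6215 -0.0938]
tracker_stand [157. 182.] 0.43 [0.6012 0.3158]
```

View pics/w12.png

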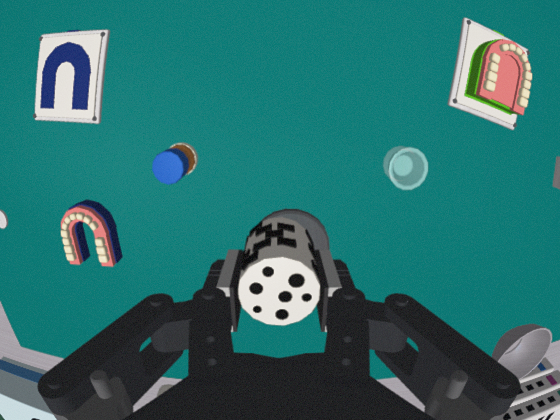

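The drum is held upright and partly hides the stand, whose edge shows at (294,210). I'll step beyond it to see the stand clear.

Request:
{"op": "jog_arm", "data": {
  "moves": [
    {"fingers": 1, "slide": [-125, 9, -20], "angular": [0, 0, 0]},
    {"fingers": 1, "slide": [-125, 9, -20], "angular": [0, 0, 0]},
    {"fingers": 1, "slide": [-125, 9, -20], "angular": [0, 0, 0]},
    {"fingers": 1, "slide": [-125, 9, -20], "angular": [0, 0, 0]},
    {"fingers": 1, "slide": [-125, 9, -20], "angular": [0, 0, 0]},
    {"fingers": 1, "slide": [-125, 9, -20], "angular": [0, 0, 0]},
    {"fingers": 1, "slide": [-125, 9, -20], "angular": [0, 0, 0]}
  ]
}}

```text
clock: 19.07
tcp_pos: [0.6816, -0.1014, 0.1519]
orientation: [-0.001, 0.0, 1.0, 0.0]
wrist_force: [-0.4, -0.1, -0.7]
finger_gap: 0.0346
grip_force: 40.0
```

```bash
python3 -c "
from h import *
st=get_state(); print(st['tcp_pos']);p=read_camera('wrist'); save(p,'w13')
scan(p,st,['tracker_stand','lower_jaw_center','lower_jaw_front','lower_plate'])
color_quad(p,st,(0,0,0),(180,255,60),.008,(180,50,380,235))
"
```

```text
[ 0.68162007 -0.10137952  0.15187786]
tracker_stand [278. 114.] 0.76 [ 0.6124 -0.1008]
tracker_stand [279. 264.] 0.7 [ 0.7567 -0.1001]
lower_jaw_center [ 69. 113.] 0.71 [ 0.599  -0.2999]
lower_jaw_front [70. 79.] 0.98 [ 0.5667 -0.2963]
rect centre [ 714.7 -106.8] size [11.8 40.4] ang 0.1 px [250 222] [294 234]
```

View pics/w13.png

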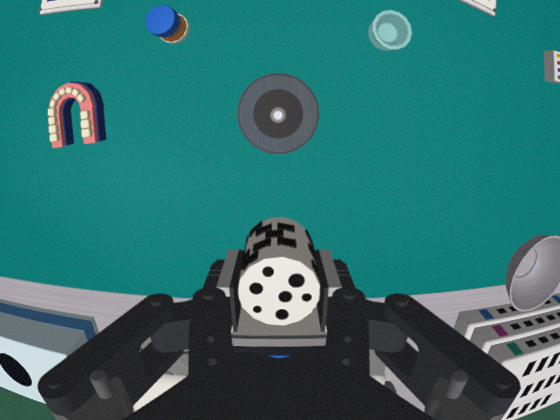

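The stand is at px (237–319, 73–154), centre (278,114) → (.6125,−.101), almost straight below the camera. That was my 15th picture, one over the limit of 14, so from here I'll rely on numbers and networks only.

Request:
{"op": "jog_arm", "data": {
  "moves": [
    {"fingers": 1, "slide": [35, 0.5, 0], "angular": [0, 0, 0]},
    {"fingers": 1, "slide": [66, 0.5, 0], "angular": [0, 0, 0]},
    {"fingers": 1, "slide": [66, 0.5, 20], "angular": [0, 0, 0]},
    {"fingers": 1, "slide": [66, 0.5, 50], "angular": [0, 0, 0]},
    {"fingers": 1, "slide": [66, 0.5, 70], "angular": [0, 0, 0]},
    {"fingers": 1, "slide": [66, 0.5, 70], "angular": [0, 0, 0]}
  ]
}}

```text
clock: 19.82
tcp_pos: [0.614, -0.1001, 0.0778]
orientation: [-0.004, 0.0, 1.0, 0.001]
wrist_force: [-0.7, -0.1, -1.1]
finger_gap: 0.0347
grip_force: 40.0
```

Request:
{"op": "jog_arm", "data": {
  "moves": [
    {"fingers": 1, "slide": [0, 0, 12], "angular": [0, 0, 0]},
    {"fingers": 1, "slide": [0, 0, 22], "angular": [0, 0, 0]},
    {"fingers": 1, "slide": [0, 0, 30], "angular": [0, 0, 0]},
    {"fingers": 1, "slide": [0, 0, 35], "angular": [0, 0, 0]},
    {"fingers": 1, "slide": [0, 0, 38], "angular": [0, 0, 0]},
    {"fingers": 1, "slide": [0, 0, 38], "angular": [0, 0, 0]}
  ]
}}

```text
clock: 20.32
tcp_pos: [0.6175, -0.1008, 0.0435]
orientation: [-0.0, 0.0, 1.0, 0.0]
wrist_force: [0.5, -0.2, -0.4]
finger_gap: 0.0345
grip_force: 40.0
```

Request:
{"op": "jog_arm", "data": {
  "moves": [
    {"fingers": 1, "slide": [0, 0, 1], "angular": [0, 0, 0]},
    {"fingers": 1, "slide": [0, 0, 2], "angular": [0, 0, 0]},
    {"fingers": 1, "slide": [0, 0, 2], "angular": [0, 0, 0]}
  ]
}}

```text
clock: 20.57
tcp_pos: [0.618, -0.101, 0.0422]
orientation: [0.0, 0.0, 1.0, -0.0]
wrist_force: [-0.3, 0.4, -0.6]
finger_gap: 0.0349
grip_force: 40.0
```

Request:
{"op": "jog_arm", "data": {
  "moves": [
    {"fingers": 1, "slide": [0, 0, 0.5], "angular": [0, 0, 0]},
    {"fingers": 1, "slide": [0, 0, 1], "angular": [0, 0, 0]},
    {"fingers": 1, "slide": [0, 0, 1], "angular": [0, 0, 0]}
  ]
}}

```text
clock: 20.82
tcp_pos: [0.6179, -0.1009, 0.0411]
orientation: [0.0, 0.0, 1.0, -0.0]
wrist_force: [0.8, 0.2, -0.0]
finger_gap: 0.0349
grip_force: 40.1
```

Request:
{"op": "jog_arm", "data": {
  "moves": [
    {"fingers": 1, "slide": [0, 0, 0.5], "angular": [0, 0, 0]},
    {"fingers": 1, "slide": [0, 0, 1], "angular": [0, 0, 0]},
    {"fingers": 1, "slide": [0, 0, 1], "angular": [0, 0, 0]}
  ]
}}

```text
clock: 21.07
tcp_pos: [0.618, -0.101, 0.0411]
orientation: [0.0, 0.0, 1.0, -0.0]
wrist_force: [-2.2, 0.8, 6.8]
finger_gap: 0.0347
grip_force: 40.7
```

Request:
{"op": "jog_arm", "data": {
  "moves": [
    {"fingers": 0.3, "slide": [0, 0, 0], "angular": [0, 0, 0]},
    {"fingers": 0, "slide": [0, 0, 0], "angular": [0, 0, 0]},
    {"fingers": 0, "slide": [0, 0, 0], "angular": [0, 0, 0]},
    {"fingers": 0, "slide": [0, 0, 0], "angular": [0, 0, 0]},
    {"fingers": 0, "slide": [0, 0, -10], "angular": [0, 0, 0]},
    {"fingers": 0, "slide": [0, 0, -40], "angular": [0, 0, 0]},
    {"fingers": 0, "slide": [0, 0, -80], "angular": [0, 0, 0]},
    {"fingers": 0, "slide": [0, 0, -115], "angular": [0, 0, 0]},
    {"fingers": 0, "slide": [0, 0, -115], "angular": [0, 0, 0]}
  ]
}}

```text
clock: 21.82
tcp_pos: [0.6218, -0.1021, 0.1639]
orientation: [0.006, 0.0, 1.0, -0.002]
wrist_force: [1.3, -0.3, 0.4]
finger_gap: 0.0856
grip_force: 0.0
```

```bash
python3 -c "
from h import *
st=get_state(); print(st['tcp_pos']);p=read_camera('wrist'); save(p,'w14')
for d in tip_of('tracker_center',p)[:2]: print(d,at_z(p,d['point'],.032,st))
scan(p,st,['lower_jaw_center','lower_jaw_front','lower_plate'])
to(.598,-.297,.15,83)
"
```

```text
[ 0.62184908 -0.1020675   0.16390179]
{'point': [278.9, 186.7], 'p': 0.59} [ 0.61475198 -0.1016409 ]
lower_jaw_center [ 85. 169.] 0.7 [ 0.5993 -0.2966]
lower_jaw_center [475.  16.] 0.25 [0.4453 0.0874]
lower_jaw_front [ 80. 139.] 0.92 [ 0.5686 -0.2982]
lower_plate [77. 24.] 0.88 [ 0.4483 -0.3068]
lower_plate [280. 189.] 0.71 [ 0.6255 -0.1008]
slide [  18.7 -196.4    3.7] angular [ 0.  -0.1  7. ] t 22.07
```

Request:
{"op": "jog_arm", "data": {
  "moves": [
    {"fingers": 0, "slide": [19, -196, 5], "angular": [0, 0, 2]},
    {"fingers": 0, "slide": [19, -196, 5], "angular": [0, 0, 2]},
    {"fingers": 0, "slide": [19, -196, 5], "angular": [0, 0, 2]},
    {"fingers": 0, "slide": [19, -196, 5], "angular": [0, 0, 2]},
    {"fingers": 0, "slide": [19, -196, 5], "angular": [0, 0, 2]},
    {"fingers": 0, "slide": [19, -196, 5], "angular": [0, 0, 2]},
    {"fingers": 0, "slide": [19, -196, 5], "angular": [0, 0, 2]},
    {"fingers": 0, "slide": [19, -196, 5], "angular": [0, 0, 2]}
  ]
}}

```text
clock: 22.73
tcp_pos: [0.5977, -0.2963, 0.1482]
orientation: [-0.001, 0.018, 1.0, 0.001]
wrist_force: [-0.2, -0.4, 0.0]
finger_gap: 0.0852
grip_force: 0.0
```

```bash
cat >> h.py <<'E'
def notteal(p,st,z,box):
    "blob that is not bench-mat teal inside box"
    q=dict(p); hsv=cv2.cvtColor(p['color'],cv2.COLOR_RGB2HSV)
    m=255-cv2.inRange(hsv,(78,60,30),(98,255,255)); x0,y0,x1,y1=box
    k=np.zeros_like(m);k[y0:y1,x0:x1]=m[y0:y1,x0:x1]; k=cv2.morphologyEx(k,cv2.MORPH_OPEN,np.ones((3,3)))
    for c in sorted(cv2.findContours(k,cv2.RETR_EXTERNAL,cv2.CHAIN_APPROX_NONE)[0],key=cv2.contourArea)[-2:]:
        c=c[:,0]; w=np.array([at_z(p,u,z,st) for u in c]).astype(np.float32)*1000; r=cv2.minAreaRect(w)
        print('blob px',c.min(0),c.max(0),'rect',np.round(r[0],1),np.round(r[1],1),round(r[2],1))
E
python3 -c "
from h import *
st=get_state(); print(st['tcp_pos'],st['orientation']);p=read_camera('wrist'); save(p,'w15')
scan(p,st,['lower_jaw_center','lower_jaw_front','lower_plate'])
notteal(p,st,.02,(200,100,360,255))
color_quad(p,st,(100,100,10),(130,255,160),.007,(200,100,360,260))
hsv=cv2.cvtColor(p['color'],cv2.COLOR_RGB2HSV); print(hsv[120,240],hsv[195,278],hsv[195,255])
"
```

```text
[ 0.59774041 -0.29625143  0.14820918] [-0.00128824  0.01786885  0.99983888  0.00111948]
lower_jaw_center [277. 200.] 0.6 [ 0.6012 -0.2965]
lower_jaw_front [277. 162.] 0.87 [ 0.5681 -0.2957]
lower_plate [265.  26.] 0.65 [ 0.4507 -0.3018]
blob px [247 161] [313 235] rect [ 598.1 -294.6] [63.8 55.1] 1.8
rect centre [ 580.7 -291.5] size [55.5 23.5] ang 80.5 px [249 161] [312 192]
[ 89 187 128] [ 89 216 124] [ 21  51 222]
```

The jaw blob is about 64×55 mm at (.598,−.295), and its yaw is within 2° of the tool. Network and blob agree. Grasping 10 mm behind centre.

Request:
{"op": "jog_arm", "data": {
  "moves": [
    {"fingers": 0, "slide": [-11, 1, 40], "angular": [0, 0, 0]},
    {"fingers": 0, "slide": [-11, 1, 80], "angular": [0, 0, 0]},
    {"fingers": 0, "slide": [-11, 1, 110], "angular": [0, 0, 0]},
    {"fingers": 0, "slide": [-11, 1, 125], "angular": [0, 0, 0]},
    {"fingers": 0, "slide": [-11, 1, 131], "angular": [0, 0, 0]},
    {"fingers": 0, "slide": [-11, 1, 134], "angular": [0, 0, 0]},
    {"fingers": 0, "slide": [-11, 1, 134], "angular": [0, 0, 0]}
  ]
}}

```text
clock: 23.52
tcp_pos: [0.6102, -0.2958, 0.0163]
orientation: [0.0, 0.017, 1.0, -0.0]
wrist_force: [0.2, 0.2, -1.0]
finger_gap: 0.0854
grip_force: 0.0
```

Request:
{"op": "jog_arm", "data": {
  "moves": [
    {"fingers": 1, "slide": [0, 0, 0], "angular": [0, 0, 0]},
    {"fingers": 1, "slide": [0, 0, 0], "angular": [0, 0, 0]},
    {"fingers": 1, "slide": [0, 0, 0], "angular": [0, 0, 0]},
    {"fingers": 1, "slide": [0, 0, 0], "angular": [0, 0, 0]},
    {"fingers": 1, "slide": [0, 0, 0], "angular": [0, 0, 0]},
    {"fingers": 1, "slide": [0, 0, 0], "angular": [0, 0, 0]}
  ],
  "squeeze": 40
}}

```text
clock: 24.02
tcp_pos: [0.611, -0.297, 0.0183]
orientation: [0.002, 0.018, 1.0, -0.001]
wrist_force: [1.0, 0.5, 6.0]
finger_gap: 0.0546
grip_force: 41.4
```

Request:
{"op": "jog_arm", "data": {
  "moves": [
    {"fingers": 1, "slide": [0, 0, -10], "angular": [0, 0, 0]},
    {"fingers": 1, "slide": [0, 0, -30], "angular": [0, 0, 0]},
    {"fingers": 1, "slide": [0, 0, -70], "angular": [0, 0, 0]},
    {"fingers": 1, "slide": [20, 0, -110], "angular": [0, 0, 0]},
    {"fingers": 1, "slide": [60, -5, -110], "angular": [0, 0, 0]},
    {"fingers": 1, "slide": [90, -5, -110], "angular": [0, 0, 0]},
    {"fingers": 1, "slide": [90, -5, -110], "angular": [0, 0, 0]},
    {"fingers": 1, "slide": [90, -5, -110], "angular": [0, 0, 0]}
  ]
}}

```text
clock: 24.68
tcp_pos: [0.5181, -0.2981, 0.1272]
orientation: [0.0, 0.018, 1.0, -0.0]
wrist_force: [0.1, -0.4, -0.5]
finger_gap: 0.0543
grip_force: 42.4
```

```bash
python3 -c "
from h import *
st=get_state(); print(st['tcp_pos'],st['orientation']);p=read_camera('wrist'); save(p,'w16')
scan(p,st,['lower_plate'])
notteal(p,st,.008,(150,0,400,178))
color_quad(p,st,(105,100,20),(130,255,255),.008,(150,0,400,178))
color_quad(p,st,(0,0,170),(180,60,255),.008,(150,0,400,178))
for n in ('lower_jaw_center','lower_jaw_front'):
  q=tip_of(n,p)[0]; z=st['tcp_pos'][2]-.001; print(q, at_z(p,q['point'],z,st)-st['tcp_pos'][:2])
"
```

```text
[ 0.5181097  -0.2981146   0.12716298] [ 1.99035508e-04  1.84990566e-02  9.99828856e-01 -6.14596021e-05]
lower_plate [267. 117.] 0.96 [ 0.4511 -0.3039]
blob px [215  61] [325 174] rect [ 450.2 -302.5] [79.1 84.1] 81.8
rect centre [ 450.3 -302.7] size [57.2 60.2] ang 81.4 px [229  78] [306 158]
rect centre [ 450.8 -302.6] size [78.4 81.9] ang 81.7 px [215  61] [325 174]Traceback (most recent call last):
  File "<string>", line 9, in <module>
    q=tip_of(n,p)[0]; z=st['tcp_pos'][2]-.001; print(q, at_z(p,q['point'],z,st)-st['tcp_pos'][:2])
      ~~~~~~~~~~~^^^
IndexError: list index out of range
```

The plate's outline (60×57 mm) and white face (82×78 mm) both give centre (.4505,−.3026) and axis −8.3°. Carrying the lower jaw there.

```bash
python3 -c "
from h import *
to(.4608,-.3041,.06,81.7)"
```

```text
slide [59.8 -7.5 66.4] angular [-0.   0.1  6.3] t 24.83
```

Request:
{"op": "jog_arm", "data": {
  "moves": [
    {"fingers": 1, "slide": [35, -4, 0], "angular": [0, 0, 3]},
    {"fingers": 1, "slide": [58, -8, 10], "angular": [0, 0, 6.3]},
    {"fingers": 1, "slide": [58, -8, 40], "angular": [0, 0, 6.3]},
    {"fingers": 1, "slide": [58, -8, 62], "angular": [0, 0, 6.3]},
    {"fingers": 1, "slide": [58, -8, 66], "angular": [0, 0, 6.3]},
    {"fingers": 1, "slide": [58, -8, 66], "angular": [0, 0, 6.3]}
  ]
}}

```text
clock: 25.33
tcp_pos: [0.4611, -0.3033, 0.0582]
orientation: [-0.001, 0.072, 0.997, 0.001]
wrist_force: [-0.4, 0.6, -0.3]
finger_gap: 0.054
grip_force: 42.4
```

```bash
python3 -c "
from h import *
to(.4608,-.3041,.0265,81.7)
st=get_state(); p=read_camera('wrist'); save(p,'w17')
scan(p,st,['lower_jaw_center','lower_jaw_front','lower_plate'])
notteal(p,st,.008,(150,0,400,235))
"
```

```text
slide [ 0.1 -0.9 31.7] angular [ 0.1 -0.2  0. ] t 25.33
lower_jaw_front [275. 184.] 0.6 [ 0.4282 -0.2999]
lower_plate [276. 217.] 0.76 [ 0.4524 -0.3027]
blob px [208 146] [344 234] rect [ 434.1 -300.2] [78.4 53.5] 81.7
```

Request:
{"op": "jog_arm", "data": {
  "moves": [
    {"fingers": 1, "slide": [0, -1, 12], "angular": [0, 0, 0]},
    {"fingers": 1, "slide": [0, -1, 20], "angular": [0, 0, 0]},
    {"fingers": 1, "slide": [0, -1, 25], "angular": [0, 0, 0]},
    {"fingers": 1, "slide": [0, -1, 28], "angular": [0, 0, 0]},
    {"fingers": 1, "slide": [0, -1, 30], "angular": [0, 0, 0]},
    {"fingers": 1, "slide": [0, -1, 31], "angular": [0, 0, 0]},
    {"fingers": 1, "slide": [0, -1, 31], "angular": [0, 0, 0]}
  ]
}}

```text
clock: 26.12
tcp_pos: [0.4612, -0.3051, 0.0289]
orientation: [0.0, 0.073, 0.997, 0.0]
wrist_force: [-0.1, -0.2, -0.7]
finger_gap: 0.054
grip_force: 42.4
```

Request:
{"op": "jog_arm", "data": {
  "moves": [
    {"fingers": 1, "slide": [0, 0, 0.5], "angular": [0, 0, 0]},
    {"fingers": 1, "slide": [0, 0, 1], "angular": [0, 0, 0]},
    {"fingers": 1, "slide": [0, 0, 1], "angular": [0, 0, 0]}
  ]
}}

```text
clock: 26.37
tcp_pos: [0.4613, -0.3051, 0.028]
orientation: [0.0, 0.073, 0.997, -0.0]
wrist_force: [-0.2, 0.7, -1.5]
finger_gap: 0.0538
grip_force: 42.4
```

Request:
{"op": "jog_arm", "data": {
  "moves": [
    {"fingers": 1, "slide": [0, 0, 0.5], "angular": [0, 0, 0]},
    {"fingers": 1, "slide": [0, 0, 1], "angular": [0, 0, 0]},
    {"fingers": 1, "slide": [0, 0, 1], "angular": [0, 0, 0]}
  ]
}}

```text
clock: 26.62
tcp_pos: [0.4611, -0.305, 0.0268]
orientation: [-0.0, 0.073, 0.997, 0.0]
wrist_force: [0.0, -0.1, -0.1]
finger_gap: 0.0537
grip_force: 42.4
```

Request:
{"op": "jog_arm", "data": {
  "moves": [
    {"fingers": 1, "slide": [0, 0, 0.5], "angular": [0, 0, 0]},
    {"fingers": 1, "slide": [0, 0, 1], "angular": [0, 0, 0]},
    {"fingers": 1, "slide": [0, 0, 1], "angular": [0, 0, 0]}
  ]
}}

```text
clock: 26.87
tcp_pos: [0.4612, -0.3051, 0.0263]
orientation: [0.0, 0.073, 0.997, -0.0]
wrist_force: [-0.8, 0.4, 3.1]
finger_gap: 0.0541
grip_force: 43.0
```

Contact came at the expected height. Releasing, then a final check.

Request:
{"op": "jog_arm", "data": {
  "moves": [
    {"fingers": 0, "slide": [0, 0, 0], "angular": [0, 0, 0]},
    {"fingers": 0, "slide": [0, 0, 0], "angular": [0, 0, 0]},
    {"fingers": 0, "slide": [0, 0, 0], "angular": [0, 0, 0]},
    {"fingers": 0, "slide": [0, 0, 0], "angular": [0, 0, 0]},
    {"fingers": 0, "slide": [0, 0, -10], "angular": [0, 0, 0]},
    {"fingers": 0, "slide": [0, 0, -40], "angular": [0, 0, 0]},
    {"fingers": 0, "slide": [0, 0, -80], "angular": [0, 0, 0]},
    {"fingers": 0, "slide": [0, 0, -120], "angular": [0, 0, 0]},
    {"fingers": 0, "slide": [0, 0, -120], "angular": [0, 0, 0]},
    {"fingers": 0, "slide": [0, 0, -120], "angular": [0, 0, 0]}
  ]
}}

```text
clock: 27.7
tcp_pos: [0.463, -0.3067, 0.1497]
orientation: [0.003, 0.072, 0.997, -0.002]
wrist_force: [-0.2, 0.6, -0.2]
finger_gap: 0.0852
grip_force: 0.0
```

```bash
python3 -c "
from h import *
PTS.update(lower_jaw_center=.021,lower_jaw_front=.021,upper_jaw_center=.021,upper_jaw_front=.021,tracker_center=.032,handpiece_center=.032)
st=get_state(); print(st['tcp_pos'],st['wrist_force']);p=read_camera('wrist'); save(p,'w18')
scan(p,st,['lower_jaw_center','lower_jaw_front','lower_plate'])
color_quad(p,st,(0,0,150),(180,60,255),.008,(150,60,400,258))
for c in ('top','scene'): p=read_camera(c); print(c); scan(p)
"
```

```text
[ 0.46301766 -0.3066585   0.14970854] [-0.19727476  0.57615439 -0.19471342]
lower_jaw_center [278. 182.] 0.61 [ 0.4498 -0.305 ]
lower_jaw_front [280. 147.] 0.98 [ 0.4216 -0.2995]
lower_plate [280. 178.] 0.96 [ 0.4517 -0.3035]
rect centre [ 449.9 -302.5] size [79.  82.2] ang 81.8 px [235 130] [327 222]
top
lower_jaw_center [405. 236.] 0.56 [ 0.4533 -0.2987]
lower_jaw_front [406. 249.] 0.7 [ 0.4221 -0.2999]
lower_jaw_front [247. 253.] 0.3 [0.4192 0.0863]
upper_jaw_center [249. 238.] 0.95 [0.4559 0.0796]
upper_jaw_front [248. 251.] 0.74 [0.4245 0.082 ]
tracker_center [325. 169.] 0.7 [ 0.6214 -0.1085]
handpiece_center [154. 177.] 0.82 [0.6094 0.3132]
lower_plate [401. 239.] 0.93 [ 0.4475 -0.2943]
upper_plate [247. 242.] 0.63 [0.447  0.0867]
cradle [157. 182.] 0.73 [0.5997 0.3155]
scene
lower_jaw_center [174. 186.] 0.74 [ 0.45  -0.314]
lower_jaw_front [181. 185.] 0.75 [ 0.4363 -0.2976]
upper_jaw_center [312. 207.] 0.93 [0.4269 0.0704]
upper_jaw_front [324. 211.] 0.65 [0.4385 0.1016]
upper_jaw_front [178. 192.] 0.48 [ 0.4751 -0.2881]
tracker_center [223. 229.] 0.88 [ 0.6077 -0.098 ]
tracker_center [221. 238.] 0.51 [ 0.6391 -0.0907]
handpiece_center [409. 269.] 0.68 [0.6133 0.3134]
lower_plate [177. 196.] 0.61 [ 0.4638 -0.2982]
upper_plate [313. 219.] 0.58 [0.4519 0.0792]
tracker_stand [218. 242.] 0.83 [ 0.6187 -0.108 ]
cradle [400. 275.] 0.89 [0.5968 0.3009]
```

Every piece measures on its seat and the arm is clear. Handing in.

```bash
python3 -c "
from workcell import *
print(hand_in())"
```

```text
the job is handed in; nothing more can be done
None
```

I put all four pieces on their own holders, released them and handed in at about 28 s; the final camera readings put each on its seat, but hand-in returned no verdict, and I viewed 15 pictures, one over the limit of 14.

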